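# Take the middle gear out of mesh and hang it on the free slanted peg

### The arm

A 6-joint arm with a two-finger parallel gripper is mounted at the origin on the work surface. World frame = base frame: x ahead of the robot, y to its left, z up, the work surface at z = 0. Lengths are in m, angles in rad, forces in N, time in s.
With the tool pointing down it reaches from about 0.3 to 0.875 m from the base axis. Payload 6.4 kg.
Tool frame: the origin (TCP) lies at the very end of the fingers, on their centre line; the grasp point (between the pads) lies 19 mm behind it; x points along the fingers, y is the direction in which the jaws open and shut, and the axes are right-handed (so a half turn about x gives the same grasp; the last joint's range is limited). The gripper opens to 85 mm and grips with 20 to 120 N. Pads are 22 mm wide; open, the fingers measure 114 mm over their backs; the gripper's body (76 mm by 85 mm) begins 54 mm behind the grasp point. The pads swing forward as they close: fully open they stand 13 mm farther back than shut.
Start: joints at [1.118, 0.181, 1.607, -0, 1.354, -0.206], TCP at [0.14, 0.558, 0.231] pointing down, gripper open.
Joint ranges: [-2.99, 2.99], [-0.89, 2.07], [0.3, 2.58], [-1.14, 4.28], [0, 2.63], [-3.12, 3.12]. Speed limits (rad/s): [2.57, 2.57, 3.01, 3.14, 3.14, 3.14].

### API

Orientations are given as a unit quaternion [w, x, y, z].
In Python, from bench import status, optics, hand_in gives the robot as it stands. The module is installed in compiled form; this text tells all that it offers.
- The arm moves only by the shell command python3 -m jog 'ROWS'. ROWS is JSON, one flat list of numbers, 5 for each row, row after row: the shift along the tool's x, y, z in mm, then the turn about the tool's x in degrees, then the opening in per cent of the stroke, from 0 (shut) to 100 (fully open). In form: [tx, ty, tz, yaw, gripper, tx, ty, tz, yaw, gripper, ...]. A call has exactly 5 rows; each row is the pose to reach, as a shift and turn from the pose commanded when the call began, along the tool's axes at that moment; what a row does not reach only later rows make up. A row lasts 1/10 s, in which the tool goes at most 50 mm and 8.59 degrees, less where a joint would pass 70% of its speed; a pose out of reach is approached as far as the arm can. A call with a gripper value outside its range is refused whole. The fingers move at their own pace and stop on an object; the grip force is fixed at half the most. Time passes only in rows, so rows that repeat a pose let the fingers close, or fill a call up. It gives the time, the measured TCP pose, the force and the opening at its end, in the units of the state.
- status.get_obs(): the state, without advancing time (a new reading comes with each control period).
- optics.camera(name): name is "scene" or "top"; returns the picture (420x560x3 uint8, red, green, blue); there is no depth.
- optics.get_calibration(name): a dict with "vertical_fov" (degrees; the focal length in pixels is half the picture's height over the tangent of half this angle, whatever the lens; pixels are square), "cx", "cy" (the principal point, pixels), "extrinsics" (4x4, takes a point from camera to world coordinates). Camera axes: x right, y up, looking along -z (the intrinsics and any distortion apply to the point x, -y, -z); pixel columns grow to the right and rows downward; lengths in m; the calibration is good to about 2 mm. A picture is of the moment at which its call begins. get_calibration takes no time and is no camera call.
- hand_in(): hands the job in, once; it reports no verdict.
The state is a dict: "time_s": time; "q": joint angles; "dq": joint speeds; "joint_efforts": joint torques, N m; "eef_pos": TCP position; "eef_rot": TCP orientation; "wrist_force": force on the tool from outside, world axes, zero at the start; "torque": the same for the moment, N m; "opening": opening from 0.0 (shut) to 1.0 (fully open).
Only numpy, scipy, OpenCV 4.12 (cv2) and the standard library are available. Lean on these libraries where they do the work, as an engineer would, in place of code of your own. Each camera call takes 0.05 s, during which the arm holds its last target. There are 200 camera calls.

### The job

A returned train of three meshed gears lies on the pin board. Lift the middle gear straight up, level, until it is well clear of its pin and of its two neighbours, and hang it on the free slanted peg of the grey slotted-angle rack, slid all the way home against the peg's collar, and let go of it. Leave the other gears, the blue bin and the carton where they are.

Things in the scene. Friction and masses are not known exactly. Their poses are not given: they have to be found in the camera images.
- gear_mid (a point): Middle gear of the three on the board, to be moved: aluminium, 0.27 to 0.4 kg, 110 mm over its 20 teeth, toothed rim 16 mm thick, plain round hub 40 mm in diameter rising 34 mm above the upper face, height overall 50 mm, through bore 23 mm coaxial with the hub. Point: on the bore's axis half-way up, 25 mm above the underside. z: bore axis, out of the hub end. Its turn about z does not matter.
- board: Fixed plywood board on the table, 345 x 135 x 18 mm, with three gears in mesh in a row along its x, 101 mm apart, hubs up, each over a 20 mm steel pin. Origin: centre of its underside, below the middle gear; z up. The gears' undersides are 22 mm and the pins' ends 58 mm above the origin: a gear must rise 36 mm to leave its pin, 16 mm to leave its neighbours' teeth.
- gear_near_mid (a point): The gear at the board's -x end, an aluminium spur gear of the same kind, to stay on its pin. Point half-way up on its axis.
- gear_far_mid (a point): The gear at the board's +x end, an aluminium spur gear of the same kind, to stay on its pin. Point half-way up on its axis.
- rack: Fixed bench rack of grey slotted angle, 460 mm wide (its y), 185 mm high, with two equal steel pegs bolted to its front rail, both pointing to its front (its -x) and up; one carries a gear, the other is free. Origin on the table, mid-width, below the front rail; z up. Nothing stands above or in front of the pegs. Collar faces: x = -50, z = 175 mm in this frame.
- slot_left (a point): Nominal centre of the collar's face of the peg at the rack's +y side (rack frame x -50, y 75, z 175 mm), axes as the rack's. The peg is bolted through slots: it truly stands up to 7 mm to either side of here along the rack's y, which no reading tells (see it or feel for it); x, z and slant are exact. A gear is home with its underside flat on the collar (44 mm diameter).
- slot_right (a point): The same for the peg at the rack's -y side (x -50, y -75, z 175 mm). Each peg is a straight round bar, 20 mm in diameter, 75 mm long from the collar's face, end bevelled 2.5 mm, pointing 50 degrees above horizontal: direction (-0.643, 0, 0.766) in the rack's frame. With a gear home, 25 mm of peg stand out of its hub.
- hung_mid (a point): A gear that already hangs home on one of the rack's pegs, an aluminium spur gear of the same kind, hub outwards; it tells which peg is taken, and must stay. Point half-way up on its axis.
- bin: Blue open picking bin, 160 x 100 x 75 mm, loose on the table, a bystander. Origin: centre of its underside.
- carton: Small cardboard parts carton 120 x 85 x 60 mm, loose on the table, a bystander. Origin: centre of its underside.

How it is judged:
By the outcome, as a careful person would: the job done as asked, in the order asked, and still so for the second after the job is handed in, with the robot touching nothing.
It also fails if it takes over 67 s, if anything falls off the work surface, if the arm or the gripper's body presses on something with over 40 N, if the wrist force passes 120 N, or if a joint passes its speed limit or range.

## Working session

There is one attempt and no reset: what is moved stays moved. The work goes in short steps, Python scripts to look and compute and a shell command to move; the robot and the scene stay as the last step left them, time stands still between calls to the robot, and variables do not carry over. Pictures are saved under pics/ and viewed, on a budget of 10 in all, crops included, one or two more only if the job needs it, and the job is handed in when it is done.

```bash
mkdir -p pics
python3 - <<'E'
from bench import status, optics
import cv2, numpy as np
np.set_printoptions(precision=4,suppress=True)
for n in ("scene","top"):
    im=optics.camera(n); cv2.imwrite(f"pics/{n}0.png",im[:,:,::-1]); print(n,{k:(np.array(v) if k=="extrinsics" else v) for k,v in optics.get_calibration(n).items()})
o=status.get_obs()
for k,v in o.items(): print(k,np.array(v))
E
```

```text
scene {'vertical_fov': 50.19010866068276, 'cx': 276.31542059503874, 'cy': 204.46321383418967, 'extrinsics': array([[ 0.7507, -0.4816,  0.4522,  0.9031],
       [ 0.6605,  0.5337, -0.5281, -0.4946],
       [ 0.013 ,  0.6951,  0.7188,  0.8127],
       [ 0.    ,  0.    ,  0.    ,  1.    ]])}
top {'vertical_fov': 45.04693551650476, 'cx': 275.5497516199148, 'cy': 219.65626041711957, 'extrinsics': array([[ 0.0255,  0.9953, -0.0937,  0.3552],
       [-0.9997,  0.0252, -0.0042, -0.0181],
       [-0.0019,  0.0938,  0.9956,  1.2929],
       [ 0.    ,  0.    ,  0.    ,  1.    ]])}
time_s 0.1
q [ 1.1177  0.1815  1.6079  0.      1.3538 -0.2063]
dq [ 0.0011 -0.0019 -0.0048  0.0013 -0.0002  0.0007]
joint_efforts [ -0.0002 -44.5879 -35.2239  -0.0004   0.0042   0.    ]
eef_pos [0.1402 0.5571 0.2305]
eef_rot [ 0.7015  0.0865  0.7019 -0.0875]
wrist_force [0.9686 0.6578 0.6828]
torque [-0.0049 -0.0276 -0.0153]
opening 0.9990107490720985
```

View pics/scene0.png

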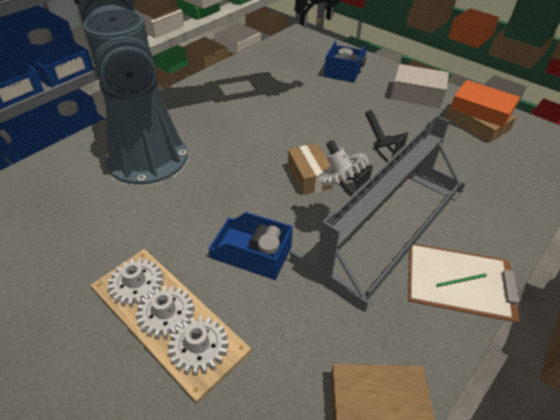

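View pics/top0.png

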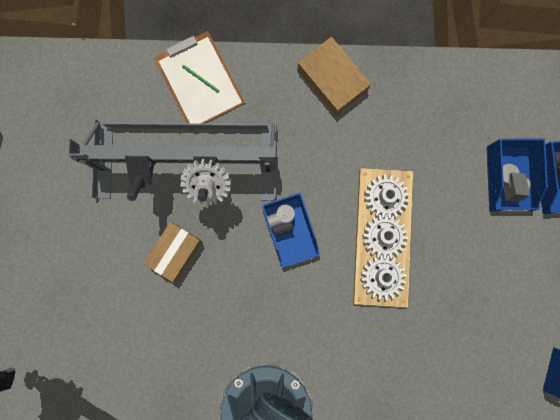

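The scene view shows the three gears around (135,280), (165,310) and (198,343). The free peg is at about (375,120), and the hung gear is at (340,160). In the top view the middle gear's hub is at (388,236) and the free peg is on the left at (135,185), so the free one is the +y peg (slot_left). I'll zoom in on the features I need.

Run:
```python
import cv2, numpy as np
s=cv2.imread("pics/scene0.png");t=cv2.imread("pics/top0.png")
def c(im,x,y,w=80,h=60):
    r=cv2.resize(im[y:y+h,x:x+w],(400,300),interpolation=cv2.INTER_CUBIC)
    for k in range(0,w,10): cv2.line(r,(k*5,0),(k*5,6),(0,255,255),1); cv2.putText(r,str(x+k),(k*5,16),0,.3,(0,255,255),1)
    for k in range(0,h,10): cv2.line(r,(0,k*5),(6,k*5),(0,255,255),1); cv2.putText(r,str(y+k),(8,k*5+4),0,.3,(0,255,255),1)
    return cv2.convertScaleAbs(r,alpha=1.5,beta=15)
cv2.imwrite("pics/m1.png",np.vstack([np.hstack([c(s,350,100),c(s,310,130)]),np.hstack([c(t,105,150),c(t,170,150)])]))
cv2.imwrite("pics/m2.png",np.vstack([np.hstack([c(s,130,280),c(t,348,206)]),np.hstack([c(t,240,110),c(t,65,115)])]))
```

```text
(no output)
```

View pics/m1.png

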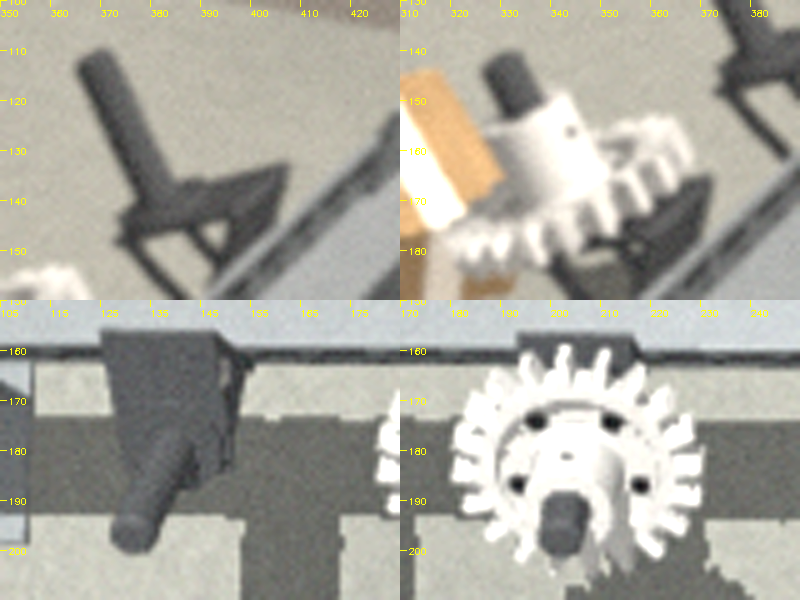

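View pics/m2.png

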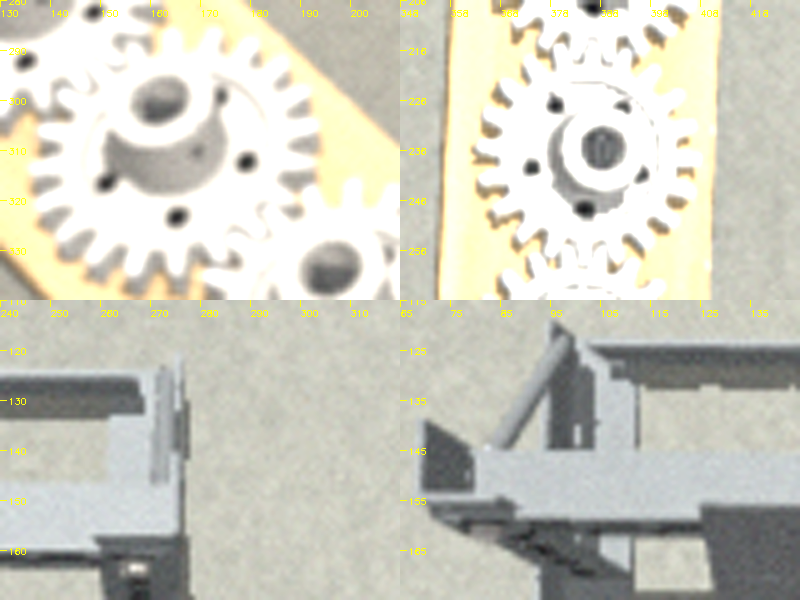

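The montages give these pixels (scene / top):
- **Free peg tip:** (369,110.8) / (130.9,196.3)
- **Hung peg tip:** (330.8,141.3) / (202.3,197.1)
- **Middle gear bore at the hub end:** (161.8,299.8) / (388.5,235.3)

Next I'll triangulate these and check them against the known heights.

```bash
cat > h.py <<'E'
import numpy as np
from bench import optics,status
np.set_printoptions(precision=4,suppress=True)
C={n:optics.get_calibration(n) for n in("scene","top")}
def ray(n,u,v):
    c=C[n];E=np.array(c["extrinsics"]);f=210/np.tan(np.radians(c["vertical_fov"])/2)
    d=E[:3,:3]@np.array([(u-c["cx"])/f,-(v-c["cy"])/f,-1]);return E[:3,3],d/np.linalg.norm(d)
def plane(n,u,v,z):
    o,d=ray(n,u,v);return o+d*(z-o[2])/d[2]
def tri(a,b):
    rs=[ray("scene",*a),ray("top",*b)];P=[np.eye(3)-np.outer(d,d) for o,d in rs]
    x=np.linalg.solve(sum(P),sum(p@o for p,(o,d) in zip(P,rs)));return x,[np.linalg.norm(p@(x-o))*1e3 for p,(o,d) in zip(P,rs)]
def proj(n,X):
    c=C[n];E=np.array(c["extrinsics"]);f=210/np.tan(np.radians(c["vertical_fov"])/2);p=E[:3,:3].T@(np.array(X)-E[:3,3]);return np.array([c["cx"]-f*p[0]/p[2],c["cy"]+f*p[1]/p[2]])
E
python3 - <<'E'
from h import *
from scipy.spatial.transform import Rotation as R
for n,a,b,z in(("free",(369,110.8),(130.9,196.3),.232),("hung",(330.8,141.3),(202.3,197.1),.232),("gear",(161.8,299.8),(388.5,235.3),.072)):
    x,r=tri(a,b);print(n,x,r,"planes",plane("scene",*a,z),plane("top",*b,z))
# rack rail edge in top: front-edge ends, z~.185
a=plane("top",65+455/5-.4-80,155,.185)
for p in((85,159.5),(255,160.5)):print(plane("top",*p,.185))
o=status.get_obs();q=o["eef_rot"];M=R.from_quat([q[1],q[2],q[3],q[0]]).as_matrix();print(M)
E
```

```text
free [0.4979 0.2943 0.2316] [np.float64(1.075182058834923), np.float64(1.0751820588349326)] planes [0.4987 0.2949 0.232 ] [0.497  0.2935 0.232 ]
hung [0.5005 0.1437 0.2329] [np.float64(2.004316260295539), np.float64(2.0043162602955222)] planes [0.5011 0.1464 0.232 ] [0.4991 0.1425 0.232 ]
gear [ 0.4401 -0.2857  0.0702] [np.float64(1.3377280601103088), np.float64(1.337728060110263)] planes [ 0.4421 -0.2852  0.072 ] [ 0.4392 -0.2864  0.072 ]
[0.5831 0.4137 0.185 ]
[0.5904 0.0357 0.185 ]
[[-0.0007  0.2442  0.9697]
 [-0.0014  0.9697 -0.2443]
 [-1.     -0.0016 -0.0004]]
```

Heights agree: tips at 0.232 and 0.233 against an expected 0.232, and the hub end at 0.070 against 0.072. The peg spacing is 150.6 mm and the rack's yaw is about +1.1°. I'll turn the jaws along the rack's y and head for the gear.

```bash
python3 -m jog '[0,-41,28,-8,100, 0,-82,55,-15.2,100, 0,-123,82,-15.2,100, 0,-164,109,-15.2,100, 0,-205,137,-15.2,100]'
```

```text
time_s: 0.6
eef_pos: [0.223, 0.3235, 0.2309]
eef_rot: [0.707, -0.007, 0.707, 0.007]
wrist_force: [1.1, 0.3, -0.1]
opening: 1.003
```

```bash
python3 -m jog '[0,-45,16,0,100, 0,-90,32,0,100, 0,-135,48,0,100, 0,-180,64,0,100, 0,-225,80,0,100]' && python3 -m jog '[0,-45,16,0,100, 0,-90,32,0,100, 0,-135,48,0,100, 0,-180,64,0,100, 0,-225,80,0,100]' && python3 -m jog '[0,-40,14,0,100, 0,-80,28,0,100, 0,-120,42,0,100, 0,-155,49,0,100, 0,-155,49,0,100]'; python3 -c "
from h import *;print(status.get_obs()['eef_pos'],status.get_obs()['q'])"
```

```text
time_s: 1.1
eef_pos: [0.3074, 0.1001, 0.2313]
eef_rot: [0.707, -0.007, 0.707, 0.007]
wrist_force: [1.0, -0.8, 0.3]
opening: 1.0
time_s: 1.6
eef_pos: [0.3916, -0.1237, 0.2311]
eef_rot: [0.707, -0.006, 0.707, 0.006]
wrist_force: [2.1, 0.9, 0.8]
opening: 1.003
time_s: 2.1
eef_pos: [0.4435, -0.2795, 0.2306]
eef_rot: [0.707, -0.006, 0.707, 0.005]
wrist_force: [-0.2, 0.7, -1.4]
opening: 0.999
[ 0.4435 -0.2795  0.2306] [-0.7884  0.0676  1.7343 -0.0009  1.3396 -2.3741]
```

```bash
python3 -m jog '[45,-3,-2,0,100, 90,-6,-3,0,100, 130,-6,-3,0,100, 160,-6,-3,0,100, 189,-6,-3,0,100]' && python3 -m jog '[0,0,0,0,60, 0,0,0,0,60, 0,0,0,0,60,0,0,0,0,60, 0,0,0,0,60]'
python3 - <<'E'
from h import *;import cv2
s=optics.camera("scene")[:,:,::-1];t=optics.camera("top")[:,:,::-1]
f=lambda im,x,y:cv2.resize(im[y:y+75,x:x+100],(400,300),interpolation=cv2.INTER_CUBIC)
cv2.imwrite("pics/g1.png",cv2.convertScaleAbs(np.hstack([f(s,115,260),f(t,340,195)]),alpha=1.2))
E
```

```text
time_s: 2.6
eef_pos: [0.4397, -0.2802, 0.0405]
eef_rot: [0.707, -0.006, 0.708, 0.007]
wrist_force: [1.2, -0.3, -0.3]
opening: 0.998
time_s: 3.1
eef_pos: [0.4413, -0.2824, 0.0438]
eef_rot: [0.708, -0.007, 0.706, 0.006]
wrist_force: [-0.9, 0.5, -0.1]
opening: 0.6
```

View pics/g1.png

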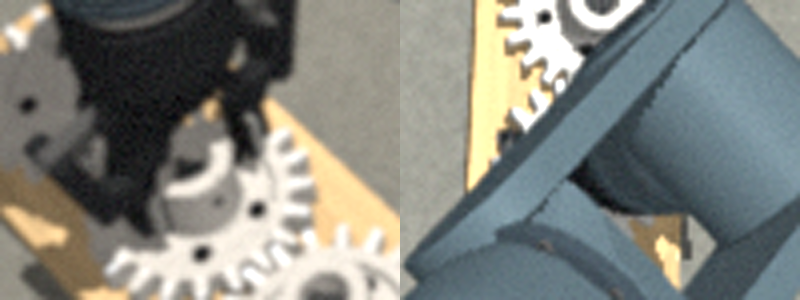

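The fingers straddle the middle hub, with the tips just above the rim. I'll close now.

```bash
python3 -m jog '[0,0,0,0,45,0,0,0,0,40,0,0,0,0,20,0,0,0,0,0,0,0,0,0,0]' && python3 -m jog '[0,0,0,0,0,0,0,0,0,0,0,0,0,0,0,0,0,0,0,0,0,0,0,0,0]'
```

```text
time_s: 3.7
eef_pos: [0.441, -0.283, 0.0434]
eef_rot: [0.707, -0.007, 0.707, 0.006]
wrist_force: [-0.8, -1.4, 5.0]
opening: 0.453
time_s: 4.2
eef_pos: [0.441, -0.283, 0.0434]
eef_rot: [0.707, -0.007, 0.707, 0.006]
wrist_force: [-2.4, -1.3, 5.1]
opening: 0.455
```

Gripped: the opening is about 39 mm, which matches the 40 mm hub. Lifting straight up.

```bash
python3 -m jog '[-6,0,0,0,0,-14,0,0,0,0,-24,0,0,0,0,-34,0,0,0,0,-44,0,0,0,0]' && python3 -m jog '[-15,0,0,0,0,-35,0,0,0,0,-60,0,0,0,0,-80,0,0,0,0,-80,0,0,0,0]'
python3 - <<'E'
from h import *;import cv2
s=optics.camera("scene")[:,:,::-1];print(status.get_obs()["wrist_force"])
cv2.imwrite("pics/l1.png",cv2.convertScaleAbs(cv2.resize(s[170:380,80:280],(600,630),interpolation=cv2.INTER_CUBIC)[:600],alpha=1.2))
E
```

```text
time_s: 4.7
eef_pos: [0.44, -0.2813, 0.0863]
eef_rot: [0.707, -0.006, 0.707, 0.007]
wrist_force: [0.2, -0.1, -3.4]
opening: 0.452
time_s: 5.2
eef_pos: [0.4417, -0.2826, 0.1691]
eef_rot: [0.708, -0.008, 0.706, 0.006]
wrist_force: [-0.2, -0.5, -2.4]
opening: 0.453
[ 0.1893 -0.0613 -2.3963]
```

View pics/l1.png

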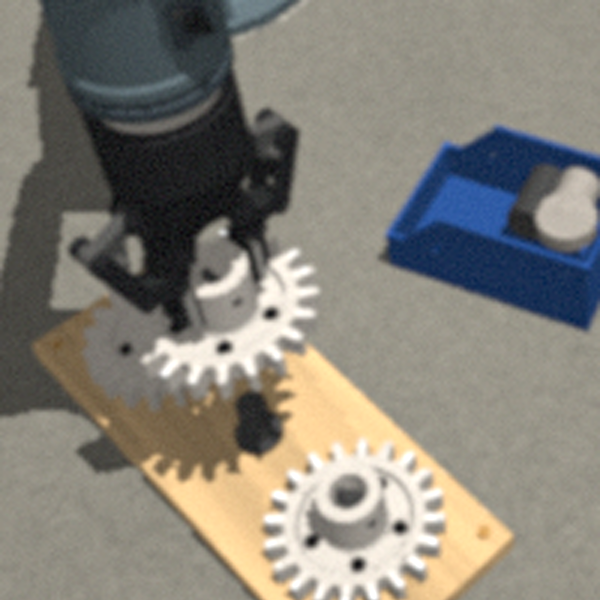

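The gear is clear and level, and the neighbours are undisturbed. I'll raise it and carry it over to the free peg.

```bash
python3 -m jog '[-30,0,0,0,0,-70,10,0,0,0,-110,30,4,0,0,-145,60,8,0,0,-165,100,13,0,0]' && python3 -m jog '[0,40,5,0,0,0,80,10,0,0,0,120,16,0,0,0,160,21,0,0,0,200,26,0,0]' && python3 -m jog '[0,40,5,0,0,0,80,10,0,0,0,120,16,0,0,0,160,21,0,0,0,200,26,0,0]' &&  python3 -m jog '[0,35,4,0,0,0,60,7,0,0,0,76,9,0,0,0,76,9,0,0,0,76,9,0,0]'
python3 - <<'E'
from h import *;import cv2
s=optics.camera("scene")[:,:,::-1];t=optics.camera("top")[:,:,::-1];o=status.get_obs();print(o["eef_pos"],o["wrist_force"],o["q"])
cv2.imwrite("pics/s2.png",s);cv2.imwrite("pics/t2.png",t)
a=cv2.resize(s[40:190,290:440],(600,600),interpolation=cv2.INTER_CUBIC)
cv2.imwrite("pics/p1.png",cv2.convertScaleAbs(a,alpha=1.3))
E
```

```text
time_s: 5.75
eef_pos: [0.4518, -0.1815, 0.3325]
eef_rot: [0.707, -0.006, 0.707, 0.006]
wrist_force: [0.6, 0.1, -3.0]
opening: 0.451
time_s: 6.25
eef_pos: [0.473, 0.0208, 0.3292]
eef_rot: [0.706, -0.006, 0.708, 0.007]
wrist_force: [1.4, 0.1, -3.1]
opening: 0.455
time_s: 6.75
eef_pos: [0.4952, 0.221, 0.3289]
eef_rot: [0.706, -0.007, 0.708, 0.006]
wrist_force: [1.8, 0.0, -2.4]
opening: 0.453
time_s: 7.25
eef_pos: [0.5035, 0.2949, 0.33]
eef_rot: [0.706, -0.007, 0.708, 0.006]
wrist_force: [-0.2, -0.4, -2.4]
opening: 0.453
[0.5038 0.2944 0.3308] [ 0.0114  0.2209 -2.5173] [ 0.3258  0.1364  1.4585 -0.0005  1.5478 -1.2623]
```

View pics/p1.png

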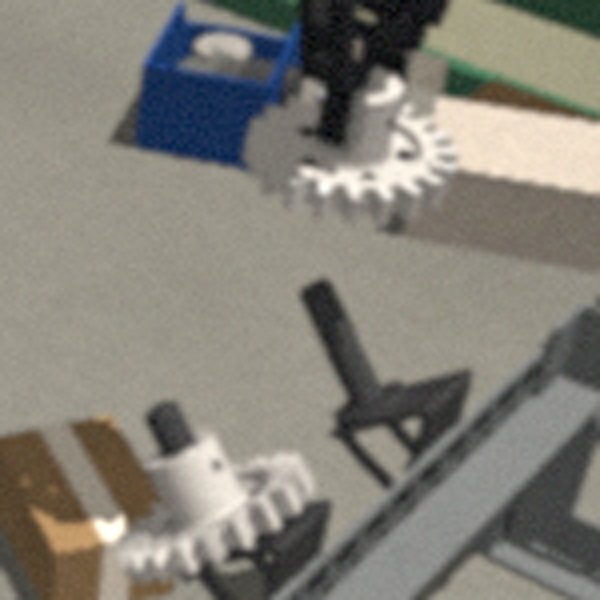

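The gear hangs level above and behind the free peg. In this crop (4x, origin 290,40) the rim spans x from about 243 to 458 and its lowest edge is near y 222. I'll compare that with the projection of the reported pose.

Run:
```python
from h import *;import cv2
def sil(c,zb):
    th=np.linspace(0,2*np.pi,181)
    P=np.array([proj("scene",[c[0]+.055*np.cos(a),c[1]+.055*np.sin(a),z]) for z in(zb,zb+.016) for a in th])
    P=(P-[290,40]+.4)*4; return P.min(0),P.max(0)
for c in((.504,.2945),(.504,.2975),(.507,.2945)):
  for zb in(.309,.311): print(c,zb,*sil(c,zb))
print((proj("scene",(.4979,.2943,.232))-[290,40])*4)
s=cv2.imread("pics/s2.png");g=cv2.cvtColor(s,6)
hsv=cv2.cvtColor(s,40)
m=((hsv[...,1]<45)&(hsv[...,2]>125)).astype(np.uint8)[80:96,345:412]
for r in m: print("".join(".#"[v] for v in r))
```

```text
(0.504, 0.2945) 0.309 [245.4718  88.4248] [459.9336 223.8096]
(0.504, 0.2945) 0.311 [245.9666  85.0583] [460.7686 220.417 ]
(0.504, 0.2975) 0.309 [248.6637  86.433 ] [462.8424 221.445 ]
(0.504, 0.2975) 0.311 [249.1624  83.069 ] [463.6805 218.0546]
(0.507, 0.2945) 0.309 [250.0906  90.2701] [464.9746 225.9849]
(0.507, 0.2945) 0.311 [250.593   86.9017] [465.8186 222.5907]
[314.2244 283.0844]
.....................................##############################
.............................######################################
....................######...######################################
....................################.#################..........###
....................#################.##################...........
..................####..#########################...####...........
........................##########################.................
........................#####..#############..####.................
.........................###....####...#####....##.................
................................####....###........................
...................................................................
...................................................................
...................................................................
...................................................................
...................................................................
...................................................................
```

The prediction and the view agree to about 1 mm. I'll descend to just above the tip, then creep down with force checks.

```bash
python3 -m jog '[20,0.5,1.5,0,0,45,0.5,1.5,0,0,60,0.5,1.5,0,0,68,0.5,1.5,0,0,68,0.5,1.5,0,0]' && python3 -m jog '[2,0,0,0,0,4,0,0,0,0,6,0,0,0,0,8,0,0,0,0,8,0,0,0,0]'
```

```text
time_s: 7.85
eef_pos: [0.5049, 0.2953, 0.2623]
eef_rot: [0.706, -0.007, 0.708, 0.006]
wrist_force: [1.0, -0.4, -3.8]
opening: 0.451
time_s: 8.35
eef_pos: [0.5052, 0.2961, 0.2551]
eef_rot: [0.707, -0.007, 0.707, 0.007]
wrist_force: [0.1, 1.0, -3.1]
opening: 0.452
```

```bash
python3 -m jog '[1,0,0,0,0,2,0,0,0,0,3,0,0,0,0,4,0,0,0,0,4,0,0,0,0]'; python3 -m jog '[1,0,0,0,0,2,0,0,0,0,3,0,0,0,0,4,0,0,0,0,4,0,0,0,0]'
```

```text
time_s: 8.85
eef_pos: [0.5058, 0.2961, 0.2529]
eef_rot: [0.708, -0.006, 0.706, 0.007]
wrist_force: [-2.4, -1.0, 6.8]
opening: 0.454
time_s: 9.35
eef_pos: [0.5063, 0.296, 0.2518]
eef_rot: [0.709, -0.006, 0.706, 0.007]
wrist_force: [-5.9, -4.1, 21.0]
opening: 0.455
```

The push-back (force toward -x, up) means the bore's front edge is landing on the peg's end face, so the gear is a few mm too far in +x. I'll lift, shift forward (-x) and retry.

```bash
python3 -m jog '[-5,0,0,0,0,-10,0,0,0,0,-10,-1,-3,0,0,-10,-1.5,-5,0,0,-10,-1.5,-5,0,0]'; python3 -m jog '[3,0,0,0,0,5,0,0,0,0,7,0,0,0,0,8,0,0,0,0,8,0,0,0,0]';  python3 -m jog '[1,0,0,0,0,2,0,0,0,0,3,0,0,0,0,4,0,0,0,0,4,0,0,0,0]'
```

```text
time_s: 9.85
eef_pos: [0.4998, 0.2943, 0.2566]
eef_rot: [0.707, -0.007, 0.707, 0.006]
wrist_force: [0.3, 0.5, -3.1]
opening: 0.453
time_s: 10.35
eef_pos: [0.5006, 0.2944, 0.2493]
eef_rot: [0.707, -0.006, 0.707, 0.007]
wrist_force: [1.7, -0.1, -3.1]
opening: 0.452
time_s: 10.85
eef_pos: [0.5014, 0.2948, 0.2471]
eef_rot: [0.708, -0.006, 0.706, 0.007]
wrist_force: [1.4, -0.8, 5.7]
opening: 0.451
```

It now goes about 5 mm deeper before contact, so the peg's tip is in the bore. Next I swing the gripper along an arc (toward -x and down) so that the bore edge hooks on the peg and the gear pivots in the pads.

```bash
python3 -m jog '[0.5,0,-2,0,0,1,0,-4,0,0,2,0,-6,0,0,2.6,0,-7,0,0,2.6,0,-7,0,0]'; python3 -m jog '[1,0,-2,0,0,2,0,-4,0,0,3,0,-5.5,0,0,3.8,0,-6.3,0,0,3.8,0,-6.3,0,0]'
```

```text
time_s: 11.35
eef_pos: [0.4982, 0.2948, 0.2462]
eef_rot: [0.712, -0.005, 0.703, 0.007]
wrist_force: [11.5, 0.5, 5.9]
opening: 0.456
time_s: 11.85
eef_pos: [0.4922, 0.2949, 0.2435]
eef_rot: [0.712, -0.005, 0.702, 0.007]
wrist_force: [10.0, 0.2, 10.1]
opening: 0.453
```

```bash
python3 -m jog '[1,0,-1.5,0,0,2,0,-3,0,0,3.5,0,-4.5,0,0,4.8,0,-5.7,0,0,4.8,0,-5.7,0,0]'; python3 -m jog '[1.5,0,-1.2,0,0,3,0,-2.4,0,0,4.5,0,-3.6,0,0,5.8,0,-4.7,0,0,5.8,0,-4.7,0,0]'
python3 - <<'E'
from h import *;import cv2
s=optics.camera("scene")[:,:,::-1];o=status.get_obs();print(o["wrist_force"],o["torque"])
cv2.imwrite("pics/p2.png",cv2.convertScaleAbs(cv2.resize(s[50:170,310:430],(600,600),interpolation=cv2.INTER_CUBIC),alpha=1.4))
E
```

```text
time_s: 12.35
eef_pos: [0.4858, 0.295, 0.2388]
eef_rot: [0.712, -0.005, 0.703, 0.008]
wrist_force: [7.3, 0.5, 12.5]
opening: 0.454
time_s: 12.85
eef_pos: [0.4806, 0.2949, 0.2323]
eef_rot: [0.711, -0.005, 0.703, 0.007]
wrist_force: [6.4, 1.1, 10.7]
opening: 0.448
[ 6.9687 -0.1001  9.7491] [ 0.1082 -1.5189  0.0673]
```

View pics/p2.png

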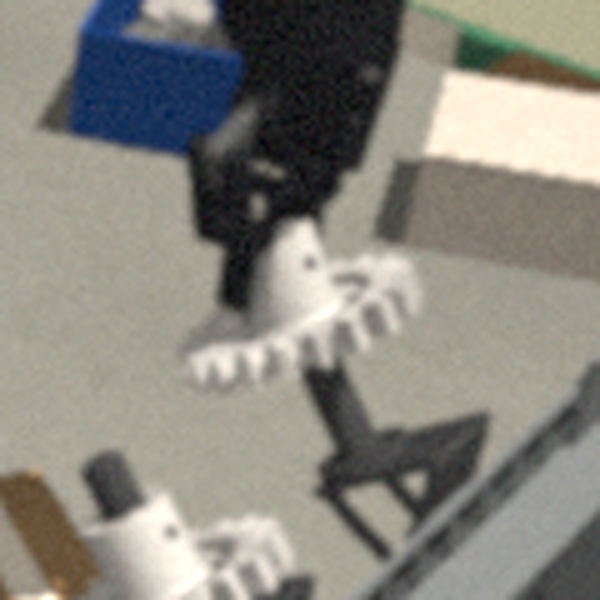

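The gear has pivoted to the peg's slant and its bore is on the peg, at the same tilt as the hung gear in the lower left. Now I'll slide it down along the peg (tool z +0.643, x +0.766), about 60 mm in all.

```bash
python3 -m jog '[3,0,2.5,0,0,6.1,0,5.1,0,0,9.2,0,7.7,0,0,12.3,0,10.3,0,0,15.3,0,12.9,0,0]'; python3 -m jog '[3,0,2.5,0,0,6.1,0,5.1,0,0,9.2,0,7.7,0,0,12.3,0,10.3,0,0,15.3,0,12.9,0,0]'
```

```text
time_s: 13.4
eef_pos: [0.4925, 0.2949, 0.2168]
eef_rot: [0.71, -0.006, 0.704, 0.007]
wrist_force: [1.1, -1.7, 12.7]
opening: 0.452
time_s: 13.9
eef_pos: [0.5041, 0.295, 0.2002]
eef_rot: [0.709, -0.006, 0.705, 0.007]
wrist_force: [-0.9, -0.4, 9.5]
opening: 0.452
```

```bash
python3 -m jog '[2,0,1.7,0,0,4,0,3.4,0,0,6.1,0,5.1,0,0,7.7,0,6.4,0,0,7.7,0,6.4,0,0]'; python3 -m jog '[1.5,0,1.3,0,0,3,0,2.6,0,0,4.6,0,3.9,0,0,6.1,0,5.1,0,0,6.1,0,5.1,0,0]'
```

```text
time_s: 14.4
eef_pos: [0.5108, 0.2951, 0.1922]
eef_rot: [0.709, -0.006, 0.705, 0.007]
wrist_force: [2.4, 0.8, 6.4]
opening: 0.451
time_s: 14.9
eef_pos: [0.5146, 0.2953, 0.1865]
eef_rot: [0.708, -0.006, 0.706, 0.007]
wrist_force: [-4.8, -0.5, 12.5]
opening: 0.453
```

```bash
python3 -m jog '[1,0,0.8,0,0,2,0,1.7,0,0,3,0,2.5,0,0,3,0,2.5,0,0,3,0,2.5,0,0]'
python3 - <<'E'
from h import *;import cv2
s=optics.camera("scene")[:,:,::-1];o=status.get_obs();print(o["wrist_force"],o["torque"])
cv2.imwrite("pics/p3.png",cv2.convertScaleAbs(cv2.resize(s[70:190,310:430],(600,600),interpolation=cv2.INTER_CUBIC),alpha=1.4))
E
```

```text
time_s: 15.4
eef_pos: [0.5143, 0.2956, 0.1841]
eef_rot: [0.706, -0.007, 0.708, 0.007]
wrist_force: [-17.3, -2.6, 22.5]
opening: 0.452
[-18.5089  -2.7295  23.049 ] [-0.4878  2.2108  0.0606]
```

View pics/p3.png

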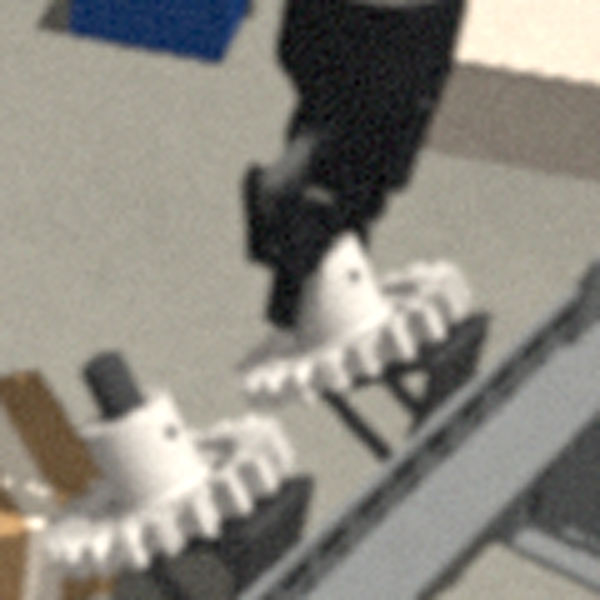

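The reaction is purely along the peg's axis (-17, 0, +22 N), and the gear sits against the bracket like the hung one, so it is on the collar. I'll relax, open and lift away.

```bash
python3 -m jog '[-1.5,0,-1.3,0,0,-2,0,-1.7,0,40,-2,0,-1.7,0,60,-2,0,-1.7,0,80,-2,0,-1.7,0,100]'; python3 -m jog '[0,0,0,0,100,0,0,0,0,100,0,0,0,0,100,0,0,0,0,100,0,0,0,0,100]'; python3 -m jog '[-10,0,0,0,100,-25,0,0,0,100,-50,0,0,0,100,-80,0,0,0,100,-120,0,0,0,100]'; python3 -m jog '[0,0,-40,0,100,0,0,-80,0,100,0,0,-120,0,100,0,0,-150,0,100,0,0,-150,0,100]'
python3 - <<'E'
from h import *;import cv2
s=optics.camera("scene")[:,:,::-1];t=optics.camera("top")[:,:,::-1]
f=lambda im,x,y:cv2.resize(im[y:y+120,x:x+120],(400,400),interpolation=cv2.INTER_CUBIC)
cv2.imwrite("pics/f1.png",cv2.convertScaleAbs(np.hstack([f(s,310,80),f(t,100,110)]),alpha=1.3)); cv2.imwrite("pics/s9.png",s);cv2.imwrite("pics/t9.png",t)
E
```

```text
time_s: 15.95
eef_pos: [0.5145, 0.2946, 0.1824]
eef_rot: [0.707, -0.007, 0.707, 0.006]
wrist_force: [-0.0, 0.1, 0.5]
opening: 0.908
time_s: 16.45
eef_pos: [0.5147, 0.2947, 0.1829]
eef_rot: [0.707, -0.007, 0.707, 0.007]
wrist_force: [0.1, 0.6, -0.2]
opening: 1.001
time_s: 16.95
eef_pos: [0.5141, 0.2945, 0.3041]
eef_rot: [0.707, -0.007, 0.708, 0.006]
wrist_force: [0.5, 0.7, 0.5]
opening: 0.996
time_s: 17.45
eef_pos: [0.3622, 0.2924, 0.3049]
eef_rot: [0.708, -0.007, 0.706, 0.008]
wrist_force: [0.8, 0.4, -0.0]
opening: 0.998
```

View pics/f1.png

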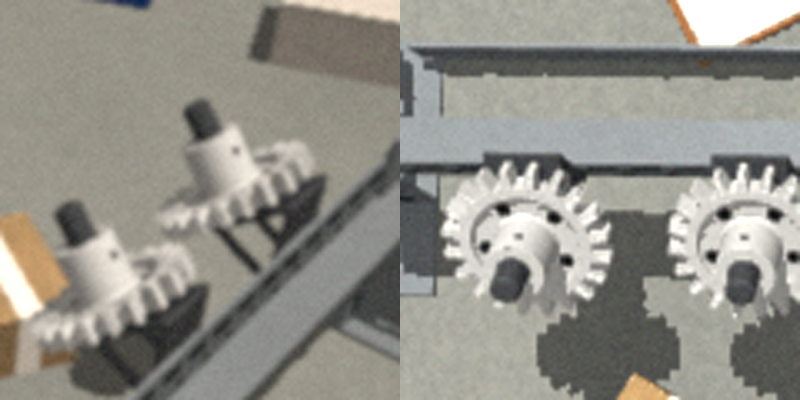

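Both gears hang alike, flat on their collars with the same length of peg showing, and the gripper is clear. I'll compare the bystanders numerically before and after, then hand in.

Run:
```python
import cv2,numpy as np
from bench import hand_in
a=cv2.imread("pics/scene0.png");b=cv2.imread("pics/s9.png")
for n,(x,y,w,h) in dict(bin=(205,205,95,75),near=(95,250,40,50),far=(175,320,70,60),hung=(325,140,25,30),carton=(285,145,32,50)).items():
    (dx,dy),r=cv2.phaseCorrelate(*[np.float64(cv2.cvtColor(i[y:y+h,x:x+w],6)) for i in(a,b)]);print(n,round(dx,2),round(dy,2),round(r,2),round(float(cv2.absdiff(a,b)[y:y+h,x:x+w].mean()),1))
print(hand_in())
```

```text
bin -0.03 0.49 1.06 2.5
near 0.0 0.03 1.01 2.7
far -0.13 -0.09 0.93 3.6
hung 0.56 -0.01 1.03 2.0
carton 0.01 0.2 0.95 2.8
the job is handed in; nothing more can be done
None
```

The middle gear now hangs home on the free +y peg (slot_left), released, and the job is handed in. It took about 17.5 s of the 67 s allowed.

- **Lift:** I gripped the gear by its hub and raised it straight up and level until it was well clear of its pin and neighbours.
- **Hanging it:** The moves cannot tilt the tool, so I hooked the bore over the peg's tip and swung the gripper so the gear pivoted 40° in the pads. Then I slid it down the peg until the collar pushed back along the peg's axis, with about 28 N.
- **One retry:** The first touch of the peg landed about 5 mm off along x, giving a 21 N push-back. I lifted, shifted and repeated it without trouble.

**Last checks**
- The final pictures show both hung gears with the same seating, tilt and length of peg showing. The gripper is open and well away.
- Image comparison before and after shows the bin, carton, board gears and hung gear shifted by 0.6 px or less. The largest were the bin at 0.49 px and the hung gear at 0.56 px. The mean picture differences were all small (2.0 to 3.6 grey levels), so I read these shifts as noise.
- The camera and the robot's own readings disagreed by about 3 mm in y at the pick. The jaws centred on the hub, so it did not matter.

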